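# Load a board carrier under the leaf spring of an inspection stage

## Robot

A 6-joint arm with a two-finger parallel gripper is mounted at the origin on the work surface. World frame = base frame: x ahead of the robot, y to its left, z up, the work surface at z = 0. Lengths are in m, angles in degrees, forces in N, time in s.
With the tool pointing down it reaches from about 0.375 to 0.9 m from the base axis. Payload 3.1 kg.
Tool frame: the origin (TCP) lies at the centre of the arm's flange, where the gripper is bolted on; the fingertips stand 182 mm ahead of it and the grasp point (between the pads) lies bot.grip_point_offset ahead of it (bot.grip_point_offset is the distance from the TCP to the grasp point, in m); x points along the fingers, z is the direction in which the jaws open and shut, and the axes are right-handed (so a half turn about x gives the same grasp; the last joint's range is limited). The gripper opens to 87 mm and grips with 3 to 60 N. Pads are 19 mm wide; open, the fingers measure 117 mm over their backs; the gripper's body (75 mm by 190 mm) begins 51 mm behind the grasp point.
Start: joints at [65.46, 30.224, 82.088, -0, 67.689, -10.227], TCP at [0.154, 0.606, 0.405] pointing down, gripper open.
Joint ranges: [-176.69, 176.69], [-43.24, 126.21], [12.49, 139.97], [-82, 262], [0, 151.66], [-163.58, 163.58]. Speed limits (degrees/s): [159.86, 159.86, 180, 180, 180, 180].

## Interface

Orientations are given as a 3x3 rotation matrix whose columns are the frame's x, y, z axes.
In Python, from rig import bot gives the robot as it stands.
- The arm moves only by the tool step_arm, never from a script. Its argument "motion" is a list that holds one entry, the list of rows, each a list of 7 numbers: the turn, a rotation vector about the world's x, y, z in degrees, then the shift along the world's x, y, z in mm, then the finger opening in mm, from 0 to 87. A call has 1 to 12 rows; each row is the pose to reach, as a shift and turn from the pose commanded when the call began; what a row does not reach only later rows make up. A row lasts 1/12 s, in which the tool goes at most 41.7 mm and 7.16 degrees, less where a joint would pass 70% of its speed; a pose out of reach is approached as far as the arm can. A call with a gripper value outside its range is refused whole. The fingers move at their own pace and stop on an object; the grip force is fixed at half the most. Time passes only in rows, so rows that repeat a pose let the fingers close. It gives the time, the measured TCP pose, the force and the opening at its end, in the units of the state.
- bot.read_state(): the state, without advancing time (a new reading comes with each control period).
- bot.capture(name): name is "scene" or "top" or "wrist"; returns a dict with "frame" (480x640x3 uint8, red, green, blue), "range_z" (480x640 float32, m along the optical axis (not along the pixel's ray), 0 where there is no reading), "fx", "fy", "cx", "cy" (pixels), "cam_to_world" (4x4, takes a point from camera to world coordinates). Camera axes: x right, y down, z forward; pixel columns grow to the right and rows downward; lengths in m; the calibration is good to about 2 mm. A picture is of the moment at which its call begins.
- bot.hand_in(): hands the job in, once; it reports no verdict.
The state is a dict: "time_s": time; "joint_positions": joint angles; "qvel": joint speeds; "tau": joint torques, N m; "position": TCP position; "tcp_rot": TCP orientation; "force": force on the tool from outside, world axes, zero at the start; "moment": the same for the moment, N m; "opening": opening from 0.0 (shut) to 1.0 (fully open).
Only numpy, scipy, OpenCV 4.12 (cv2) and the standard library are available. Lean on these libraries where they do the work, as an engineer would, in place of code of your own. Each camera call takes 0.05 s, during which the arm holds its last target.

## Task

Press the carrier with the green board down hard by its black pad and, keeping it pressed, slide it along its slideway so that its nose passes under the copper leaf spring, fully home against the grey end stop; then let go and leave it held there by the leaf. Do it all by pressing and pushing with the fingertips: never lift or tip the carrier, do not press on the green board or the leaf with the fingers, and leave everything else where it is.

Things in the scene. Friction and masses are not known exactly. Their poses are not given: they have to be found in the camera images.
- stage: fixed loading stage: cream base plate 320 (x) x 200 (y) x 22 mm, origin at centre of its underside on the table, z up. Its +x is the loading direction, pointing away from the robot (up to 0.5 rad aside). Along its middle runs a slideway between two aluminium rails (inner gap 70 mm in y, tops 40 mm high), its floor a sprung steel bed, closed at the +x end by a grey end stop
- stop_face (a point): on the face of the grey end stop, middle of the slideway: stage frame (115, 0, 36) mm. The carrier's front face is to come up against this face. The stop is 52 mm high; a steel clamp on it, up to 68 mm high with its screws, holds the leaf spring
- bed (a joint): how far the sprung bed of the slideway is pressed down, m: 0 up (surface 36 mm above the table), 0.009 fully down on its hard stop. It stays level; its springs push up with about 7.5 N at 0 and 17.5 N fully down (the carrier's weight helps by about 3 N). The carrier lies loose on it and goes down with it
- leaf (a joint): upward bending of the copper leaf spring, rad: 0 at rest; grows (lip rises 0.065 m per rad) when a carrier lies under it, which the leaf then pushes down with 4 N and more and so holds in place
- leaf_lip (a point): middle of the lower edge of the leaf spring's free end, an upturned copper lip 44 mm wide, 14 mm tall, facing the carrier. Stage frame (85, 0, 38.5) mm at rest, 30 mm before the stop face. An unpressed carrier (nose top 44 mm high) butts on the lip and jams; with the bed down more than 5.5 mm (best fully) it passes below
- carrier: the carrier to load: aluminium plate 130 (x) x 66 (y) x 8 mm, 0.25 to 0.4 kg, loose on the bed between the rails, its +x (nose) along the stage's +x. Origin: centre of its underside. From the rear: black pressing pad x -65 to -25 mm, black crossbar, green board x -16 to +26, bare nose to +65. At the start the nose is 15 to 60 mm short of the leaf's lip
- press_pad (a point): centre of the top of the carrier's black rubber pressing pad, 40 (x) x 60 (y) mm, 14 mm above the carrier's underside; carrier frame (-45, 0, 14) mm. Just ahead a black crossbar, x -25 to -19 mm, 60 mm wide, stands 10 mm above the pad; fingertips on the pad can push on it: its rear face is 20 mm ahead (+x) of this point
- nose (a point): middle of the top front edge of the carrier; carrier frame (65, 0, 8) mm
- board: green circuit board 42 x 52 mm, 2 mm thick with parts up to 4 mm more, fixed on the carrier, fragile: not to be pressed. Origin: centre of its underside, carrier frame (5, 0, 8) mm
- jar: small amber screw jar, 26 mm across, 34 mm tall, stands on the stage's flat left wing; leave alone. Origin: centre of underside
- loupe: black loupe, 28 mm across, 28 mm tall, stands on the stage's flat right wing; leave alone. Origin: centre of underside
- spare: spare carrier of the same shape with a grey pad and a BLUE board, lying on the table; not the one to load; leave alone. Origin: centre of underside
- bottle: white bottle with red cap, 44 mm across, 100 mm tall, on the table; leave alone. Origin: centre of underside
- driver: screwdriver about 150 mm long lying on the table; leave alone. Origin: centre of underside
- brush: small brush about 150 mm long lying on the table; leave alone. Origin: centre of underside
- tweezers: steel tweezers 120 mm long, 6 mm high, lying on the table; leave alone. Origin: underside, near the middle
There are look-alikes about, which are no part of the job. Leave any red look-alike of the carrier alone.

How it is judged:
By the outcome, as a careful person would: the job done as asked, in the order asked, and still so for the second after the job is handed in, with the robot touching nothing.
It also fails if it takes over 32 s, if anything falls off the work surface, if the arm or the gripper's body presses on something with over 40 N, if the wrist force passes 120 N, or if a joint passes its speed limit or range.

## Working session

There is one attempt and no reset: what is moved stays moved. The work goes in short steps, Python scripts to look and compute and a tool call to move; the robot and the scene stay as the last step left them, time stands still between calls to the robot, and variables do not carry over. Pictures are saved under pics/ and viewed, and the job is handed in when it is done.

Besides the shell and the picture viewer there is one more tool, called as name([rows], argument=value, ...), one row to a line, values as JSON. step_arm: Moves the arm, as the interface text tells. Its arguments: {"type":"object","properties":{"motion":{"type":"array"}},"required":["motion"]}

```bash
ls; mkdir -p pics
python3 - <<'E'
from rig import bot
import cv2,numpy as np
print(bot.read_state(), bot.grip_point_offset)
for n in ["scene","top"]:
    c=bot.capture(n); np.savez(f"{n}0.npz",**c)
    cv2.imwrite(f"pics/{n}0.png",c["frame"][:,:,::-1]); print(c["cam_to_world"],c["fx"],c["cx"],c["cy"])
E
```

```text
pics
{'time_s': 0.0, 'joint_positions': array([ 6.54609767e+01,  3.02782384e+01,  8.21555056e+01, -1.74491851e-03,
        6.76876722e+01, -1.02276452e+01]), 'qvel': array([-0.13301474, -0.08156129, -0.06578343,  0.01059001, -0.01069214,
        0.03188844]), 'tau': array([-3.18910897e-04, -4.40037417e+01, -1.76589525e+01,  6.33050082e-02,
        5.82530466e-02, -1.65989582e-04]), 'position': array([0.15433108, 0.60529834, 0.4037839 ]), 'tcp_rot': array([[-8.54464887e-04, -9.68969379e-01,  2.47179313e-01],
       [-1.93941196e-03,  2.47180544e-01,  9.68967501e-01],
       [-9.99997754e-01,  3.48566190e-04, -2.09043790e-03]]), 'force': array([-0.24402521, -0.18022627,  0.14435732]), 'moment': array([0.01719885, 0.02601205, 0.02387838]), 'opening': 1.0009142144871965} 0.1635
[[ 0.36530932  0.48315054 -0.79568502  1.57883212]
 [ 0.93083853 -0.19824332  0.30698407 -0.40456534]
 [-0.00941973 -0.85279842 -0.52215527  0.73110461]
 [ 0.          0.          0.          1.        ]] 565.5144947061422 311.25031564503075 234.01789562695743
[[-0.01569313 -0.99670629  0.07956314  0.52118591]
 [-0.99980132  0.01662027  0.01100401 -0.02056378]
 [-0.01229012 -0.07937464 -0.99676909  1.08302783]
 [ 0.          0.          0.          1.        ]] 442.23314486598366 328.0834782472932 234.94817512768122
```

View pics/scene0.png

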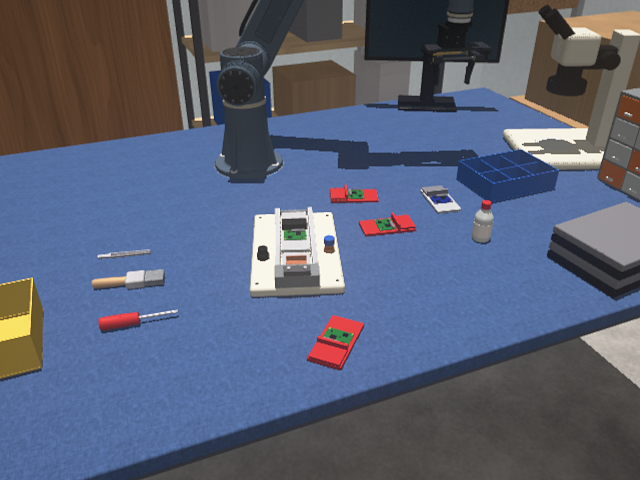

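View pics/top0.png

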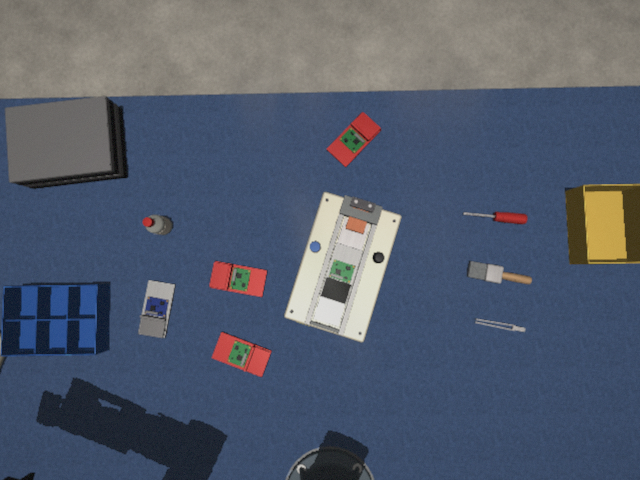

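The top view shows the stage centred near (343,267), loading direction up and slightly right, with the carrier's black pad near (337,289). I'll enlarge it.

Run:
```python
import cv2,numpy as np
c=np.load("top0.npz")
im=c["frame"][185:350,270:420,::-1]
cv2.imwrite("pics/top0c.png",cv2.resize(im,None,fx=3.6,fy=3.6,interpolation=cv2.INTER_CUBIC))
c=np.load("scene0.npz")
im=c["frame"][195:305,235:360,::-1]
cv2.imwrite("pics/scene0c.png",cv2.resize(im,None,fx=5,fy=5,interpolation=cv2.INTER_CUBIC))
```

```text
(no output)
```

View pics/top0c.png

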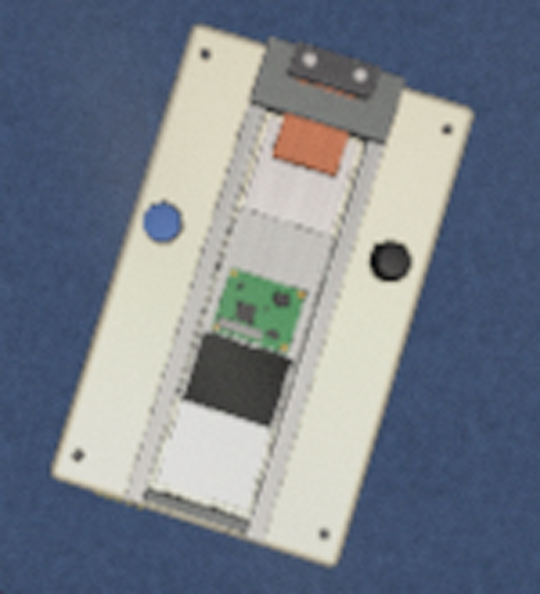

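View pics/scene0c.png

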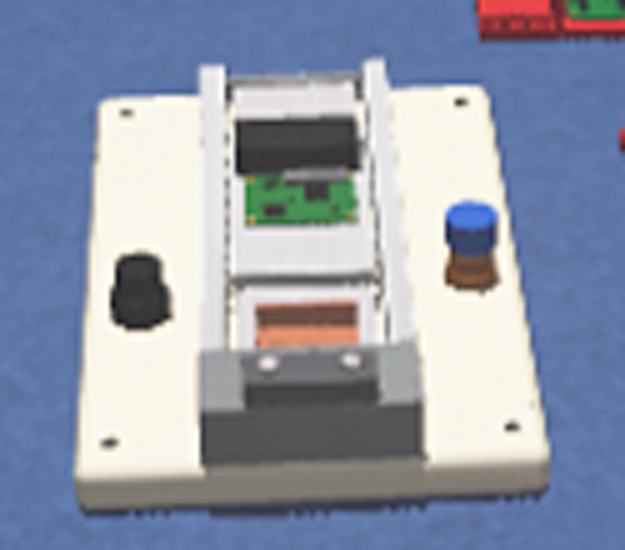

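```bash
cat > h.py <<'E'
import numpy as np
def ray(c,uv,z):
    T=c["cam_to_world"]; d=T[:3,:3]@np.array([(uv[0]-c["cx"])/c["fx"],(uv[1]-c["cy"])/c["fy"],1])
    return T[:3,3]+d*(z-T[2,3])/d[2]
E
python3 - <<'E'
import numpy as np
from h import ray
c=np.load("top0.npz"); f=lambda p,z: ray(c,(p[0]/3.6+270-.36,p[1]/3.6+185-.36),z)
P=[f(p,.022) for p in [(195,25),(473,107),(335,566),(52,475)]]
C=sum(P)/4; d=(P[0]+P[1]-P[2]-P[3])[:2]; e=(P[0]+P[3]-P[1]-P[2])[:2]
a=np.arctan2(d[1],d[0]);b=np.arctan2(-e[0],e[1]); print("C",C,"yaw",np.degrees([a,b]),"len",np.linalg.norm(d)/2,np.linalg.norm(e)/2)
a=(a*1.6+b)/2.6;R=np.array([[np.cos(a),-np.sin(a)],[np.sin(a),np.cos(a)]])
S=lambda p,z:(R.T@(f(p,z)-C)[:2]*1000).round(1)
for n,p,z in [("padrearL",(183,402),.05),("padrearR",(272,424),.05),("noseL",(246,210),.044),("noseR",(330,233),.044),("barfrontL",(207,335),.06),("barfrontR",(293,358),.06),("lipL",(274,160),.05),("lipR",(338,176),.05),("stopL",(250,102),.052),("stopR",(387,142),.052),("railL",(130,500),.04),("railR",(265,540),.04),("jar",(163,222),.056),("loupe",(390,261),.05)]: print(n,S(p,z))
# depth check
T=c["cam_to_world"]
for n,p in [("pad",(235,390)),("nose",(285,245)),("table",(20,300)),("wing",(130,380)),("bed",(220,455))]:
    u,v=int(p[0]/3.6+270),int(p[1]/3.6+185); z=c["range_z"][v,u]
    X=T@np.array([(u-c["cx"])/c["fx"]*z,(v-c["cy"])/c["fy"]*z,z,1]); print(n,X[:3].round(4),(R.T@(X[:2]-C[:2])*1000).round(1))
E
```

```text
C [ 0.53224002 -0.043367    0.022     ] yaw [-18.25397337 -18.01080792] len 0.31572159736060296 0.19484547499638497
padrearL [-84.3  29.3]
padrearR [-80.7 -29.6]
noseL [46.4 27.1]
noseR [ 48.3 -29.7]
barfrontL [-38.5  27.2]
barfrontR [-36.2 -29.6]
lipL [82.6 19.3]
lipR [ 84.9 -23.5]
stopL [114.1  45.4]
stopR [115.4 -47.4]
railL [-155.2   43.4]
railR [-153.6  -47.5]
jar [22.4 75.9]
loupe [ 42.  -71.7]
pad [ 0.4683 -0.0231  0.0498] [-67.   -0.6]
nose [ 0.5608 -0.0575  0.0446] [31.5 -4.6]
table [ 5.287e-01  1.226e-01 -5.000e-04] [-55.1 156.6]
wing [0.4751 0.0459 0.022 ] [-82.1  67. ]
bed [ 0.426  -0.013   0.0374] [-110.4   -4.3]
```

Run:
```python
import numpy as np
a=np.radians(-18.2);R=np.array([[np.cos(a),-np.sin(a)],[np.sin(a),np.cos(a)]])
t=np.array([.5322,-.0434])+R@np.array([-.055,-.001]); print(t,(t-[.1543,.6053])*1000,R)
```

```text
[ 0.4796392  -0.02717155] [ 325.33920225 -632.47155153] [[ 0.94997205  0.31233492]
 [-0.31233492  0.94997205]]
```

step_arm([
  [[0,0,-0.5,16,-31,0,87],[0,0,-1,32,-62,0,70],[0,0,-1.5,48,-93,0,50],[0,0,-2,64,-124,0,30],[0,0,-2.5,82,-159,0,14],[0,0,-3,100,-194,0,14],[0,0,-3.5,118,-229,0,14],[0,0,-3.9,136,-264,0,14],[0,0,-3.9,154,-299,0,14],[0,0,-3.9,172,-334,0,14],[0,0,-3.9,190,-369,0,14],[0,0,-3.9,208,-404,0,14]],
])

```text
time_s: 1.1
position: [0.3627, 0.1998, 0.4047]
tcp_rot: [[-0.0, -0.95, 0.312], [0.0, 0.312, 0.95], [-1.0, 0.0, -0.0]]
force: [0.4, 0.5, -0.4]
opening: 0.249
```

step_arm([
  [[0,0,0,17,-33,0,14],[0,0,0,34,-66,0,14],[0,0,0,51,-99,-10,14],[0,0,0,68,-132,-25,14],[0,0,0,85,-165,-40,14],[0,0,0,100,-195,-60,14],[0,0,0,110,-215,-80,14],[0,0,0,117,-228,-95,14],[0,0,0,117,-228,-105,14],[0,0,0,117,-228,-105,14]],
])

```text
time_s: 1.93
position: [0.4792, -0.0274, 0.2975]
tcp_rot: [[-0.005, -0.949, 0.315], [0.001, 0.315, 0.949], [-1.0, 0.005, -0.0]]
force: [-0.2, 0.3, 0.4]
opening: 0.162
```

Run:
```python
from rig import bot
import cv2,numpy as np
s=bot.read_state(); print(s["time_s"],s["position"],s["tcp_rot"],s["force"],s["opening"]*87)
c=bot.capture("wrist"); np.savez("wrist1.npz",**c)
cv2.imwrite("pics/wrist1.png",c["frame"][:,:,::-1]); print(c["cam_to_world"],c["fx"])
```

```text
1.9333 [ 0.47920013 -0.0274236   0.29751482] [[-4.68372372e-03 -9.49174267e-01  3.14716181e-01]
 [ 1.42254493e-03  3.14712990e-01  9.49185814e-01]
 [-9.99988019e-01  4.89342202e-03 -1.23785655e-04]] [-0.21186281  0.34203375  0.43217403] 14.09457107329938
[[ 3.15629222e-01  9.16251201e-01  2.46702109e-01  4.11198655e-01]
 [ 9.48882237e-01 -3.04546358e-01 -8.29096885e-02 -3.70417032e-03]
 [-8.33872887e-04  2.60259969e-01 -9.65538219e-01  2.77121504e-01]
 [ 0.00000000e+00  0.00000000e+00  0.00000000e+00  1.00000000e+00]] 342.25900671115164
```

View pics/wrist1.png

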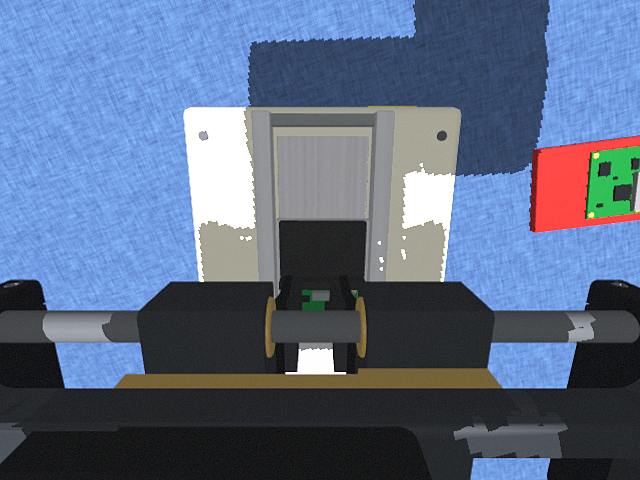

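The wrist view shows the stage rear edge at row 108, the rails' inner edges at columns ~272 and ~374, and the pad's rear edge at row ~220 (columns 280–367). I'll measure from these.

Run:
```python
import numpy as np
from h import ray
c=np.load("wrist1.npz")
a=np.radians(-18.2);R=np.array([[np.cos(a),-np.sin(a)],[np.sin(a),np.cos(a)]]);C=np.array([.5322,-.0434])
for n,p,z in [("padRL",(280,220),.05),("padRR",(367,220),.05),("stageRL",(186,108),.022),("stageRR",(460,108),.022),("railinL",(273,125),.04),("railinR",(373,125),.04),("railinL2",(274,260),.04),("railinR2",(371,260),.04)]: print(n,(R.T@(ray(c,p,z)[:2]-C)*1000).round(1))
from rig import bot
s=bot.read_state();o=s["position"]+s["tcp_rot"][:,0]*.182
print("tip",o,(R.T@(o[:2]-C)*1000).round(1))
```

```text
padRL [-82.1 -24.3]
padRR [-81.9  34.5]
stageRL [-156.3  -90.5]
stageRR [-155.6  100.8]
railinL [-143.6  -28. ]
railinR [-143.4   37.7]
railinL2 [-50.6 -30.6]
railinR2 [-50.3  40. ]
tip [ 0.4783818  -0.02653667  0.11655165] [-56.4  -0.8]
```

step_arm([
  [[0,0,0,0.3,1,-15,14],[0,0,0,0.6,1.9,-30,14],[0,0,0,0.6,1.9,-45,14],[0,0,0,0.6,1.9,-55,14],[0,0,0,0.6,1.9,-58,14],[0,0,0,0.6,1.9,-60,14],[0,0,0,0.6,1.9,-60,14]],
])

```text
time_s: 2.57
position: [0.4801, -0.0241, 0.2402]
tcp_rot: [[0.001, -0.95, 0.312], [-0.0, 0.312, 0.95], [-1.0, -0.001, 0.0]]
force: [0.0, 0.0, 0.4]
opening: 0.161
```

```bash
cat > look.py <<'E'
from rig import bot
import cv2,numpy as np,sys
k=sys.argv[1]
s=bot.read_state(); o=s["position"]+s["tcp_rot"][:,0]*.182
a=np.radians(-18.2);R=np.array([[np.cos(a),-np.sin(a)],[np.sin(a),np.cos(a)]]);C=np.array([.5322,-.0434])
print(s["time_s"],s["position"].round(4),"tip",o.round(4),"stage",(R.T@(o[:2]-C)*1000).round(1),"F",s["force"].round(1),"Fstage",(R.T@s["force"][:2]).round(1),"M",s["moment"].round(2)); print(s["tcp_rot"].round(4))
ims=[]
for n,(r0,r1,c0,c1) in [("scene",(180,300,240,355)),("wrist",(0,480,0,640)),("top",(180,350,270,410))]:
    c=bot.capture(n); np.savez(f"{n}_{k}.npz",**c)
    im=c["frame"][r0:r1,c0:c1,::-1]; f=390/im.shape[0]
    if n=="wrist": im=im[:, 160:480]; f=390/im.shape[0]
    ims.append(cv2.resize(im,None,fx=f,fy=f,interpolation=cv2.INTER_CUBIC))
w=np.hstack(ims); w=cv2.resize(w,(800,int(w.shape[0]*800/w.shape[1])))if w.shape[1]>800 else w
cv2.imwrite(f"pics/look_{k}.png",w)
E
python3 look.py a
```

```text
2.5667 [ 0.4801 -0.0241  0.2402] tip [ 0.4802 -0.0242  0.0582] stage [-55.4   2.1] F [0.  0.  0.4] Fstage [0. 0.] M [ 0.01 -0.01  0.03]
[[ 6.000e-04 -9.501e-01  3.118e-01]
 [-2.000e-04  3.118e-01  9.501e-01]
 [-1.000e+00 -6.000e-04  0.000e+00]]
```

View pics/look_a.png

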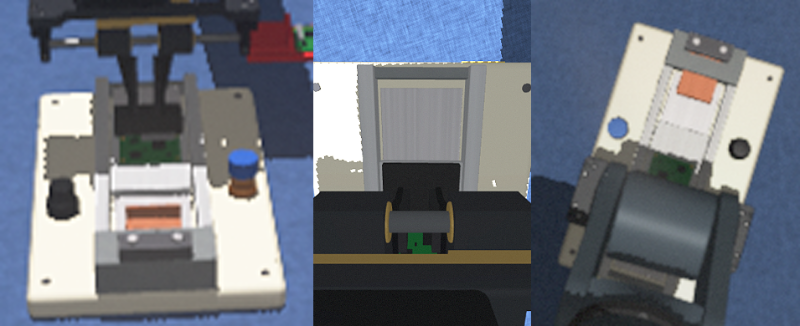

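The scene view shows both fingers behind the crossbar. I'll enlarge it to confirm their position over the pad.

Run:
```python
import cv2,numpy as np
a=np.load("scene_a.npz")["frame"][185:265,255:345,::-1];b=np.load("wrist_a.npz")["frame"][200:400,230:410,::-1]
f=lambda i:cv2.resize(i,(400,int(i.shape[0]*400/i.shape[1])),interpolation=cv2.INTER_CUBIC)[:350]
cv2.imwrite("pics/za.png",np.hstack([f(a),f(b)]))
```

```text
(no output)
```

View pics/za.png

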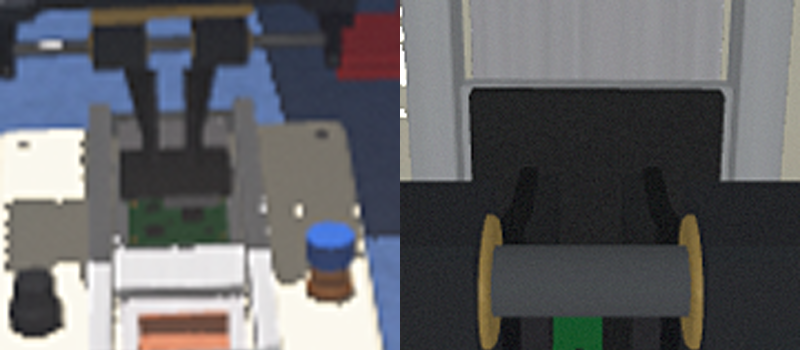

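Fingers are centred over the pad (wrist crop: fingers mid column ~594, pad mid ~597). I'll start pressing.

step_arm([
  [[0,0,0,0,0,-3,14],[0,0,0,0,0,-6,14],[0,0,0,0,0,-8,14],[0,0,0,0,0,-10,14],[0,0,0,0,0,-12,14],[0,0,0,0,0,-12,14]],
])

```text
time_s: 3.22
position: [0.4802, -0.0246, 0.2282]
tcp_rot: [[0.001, -0.95, 0.313], [-0.0, 0.313, 0.95], [-1.0, -0.001, 0.0]]
force: [0.2, -0.2, 10.1]
opening: 0.159
```

step_arm([
  [[0,0,0,0,0,-1.5,14],[0,0,0,0,0,-3,14],[0,0,0,0,0,-4,14],[0,0,0,0,0,-5,14],[0,0,0,0,0,-6,14],[0,0,0,0,0,-6,14]],
])

```text
time_s: 3.72
position: [0.48, -0.0245, 0.2235]
tcp_rot: [[0.001, -0.95, 0.313], [-0.0, 0.313, 0.95], [-1.0, -0.001, 0.0]]
force: [-3.0, 0.5, 19.1]
opening: 0.164
```

step_arm([
  [[0,0,0,0,0,-1,14],[0,0,0,0,0,-1.5,14],[0,0,0,0,0,-1.5,14],[0,0,0,0,0,-1.5,14]],
])

```text
time_s: 4.05
position: [0.4799, -0.0245, 0.2234]
tcp_rot: [[0.002, -0.95, 0.312], [-0.001, 0.312, 0.95], [-1.0, -0.002, -0.0]]
force: [-4.8, 0.2, 32.4]
opening: 0.161
```

step_arm([
  [[0,0,0,2.8,-0.9,0,14],[0,0,0,5.7,-1.9,0,14],[0,0,0,8.5,-2.8,0,14],[0,0,0,11.4,-3.7,0,14],[0,0,0,14.2,-4.7,0,14],[0,0,0,17.1,-5.6,0,14],[0,0,0,20,-6.6,0,14],[0,0,0,22.8,-7.5,0,14],[0,0,0,25.6,-8.4,0,14],[0,0,0,25.6,-8.4,0,14]],
])

```text
time_s: 4.88
position: [0.49, -0.0274, 0.2229]
tcp_rot: [[-0.05, -0.949, 0.311], [0.015, 0.31, 0.951], [-0.999, 0.052, -0.002]]
force: [-35.3, 10.1, 66.3]
opening: 0.164
```

```bash
python3 look.py b
```

```text
4.8833 [ 0.49   -0.0274  0.2229] tip [ 0.4808 -0.0247  0.0412] stage [-54.6   1.7] F [-35.3  10.1  66.3] Fstage [-36.7  -1.5] M [ 1.87  6.69 -0.07]
[[-0.0504 -0.9492  0.3107]
 [ 0.0146  0.3104  0.9505]
 [-0.9986  0.0525 -0.0018]]
```

View pics/look_b.png

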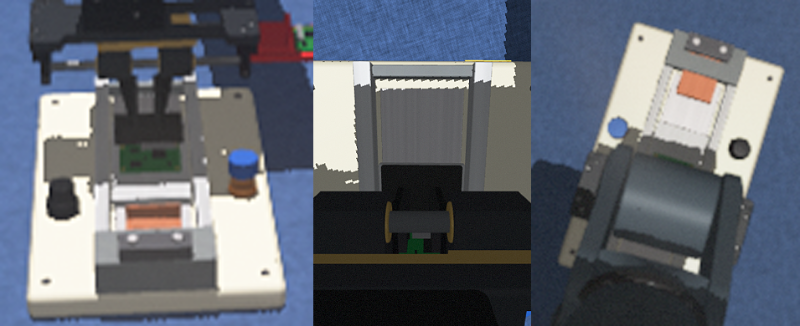

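step_arm([
  [[0,0,0,-6,2,0.5,14],[0,0,0,-12,4,1,14],[0,0,0,-17,5.6,2,14],[0,0,0,-17,5.6,2,14],[0,0,0,-17,5.6,2,14]],
])

```text
time_s: 5.45
position: [0.4833, -0.0255, 0.2234]
tcp_rot: [[-0.016, -0.95, 0.312], [0.005, 0.312, 0.95], [-1.0, 0.016, -0.001]]
force: [-12.3, 3.1, 26.1]
opening: 0.159
```

step_arm([
  [[0,0,0,0,0,0.6,14],[0,0,0,1.9,-0.6,0.8,14],[0,0,0,3.8,-1.2,1.1,14],[0,0,0,3.8,-1.2,1.1,14]],
])

```text
time_s: 5.78
position: [0.485, -0.026, 0.2235]
tcp_rot: [[-0.024, -0.95, 0.312], [0.007, 0.312, 0.95], [-1.0, 0.025, -0.001]]
force: [-14.7, 4.3, 22.2]
opening: 0.157
```

step_arm([
  [[0,0,0,1.9,-0.6,0.4,14],[0,0,0,3.8,-1.2,0.7,14],[0,0,0,5.7,-1.9,1,14],[0,0,0,5.7,-1.9,1,14]],
])

```text
time_s: 6.12
position: [0.4932, -0.0287, 0.2243]
tcp_rot: [[-0.016, -0.95, 0.312], [0.005, 0.312, 0.95], [-1.0, 0.017, -0.001]]
force: [-10.8, 3.4, 14.3]
opening: 0.159
```

```bash
python3 look.py c
python3 - <<'E'
import cv2,numpy as np
a=np.load("scene_b.npz")["frame"][185:265,255:345,::-1];b=np.load("scene_c.npz")["frame"][185:265,255:345,::-1]
f=lambda i:cv2.resize(i,(400,int(i.shape[0]*400/i.shape[1])),interpolation=cv2.INTER_CUBIC)
cv2.imwrite("pics/zc.png",np.hstack([f(a),f(b)]))
E
```

```text
6.1167 [ 0.4932 -0.0287  0.2243] tip [ 0.4903 -0.0278  0.0423] stage [-44.7   1.7] F [-10.8   3.4  14.3] Fstage [-11.3  -0.1] M [0.64 1.83 0.04]
[[-1.620e-02 -9.499e-01  3.120e-01]
 [ 4.800e-03  3.120e-01  9.501e-01]
 [-9.999e-01  1.680e-02 -5.000e-04]]
```

View pics/zc.png

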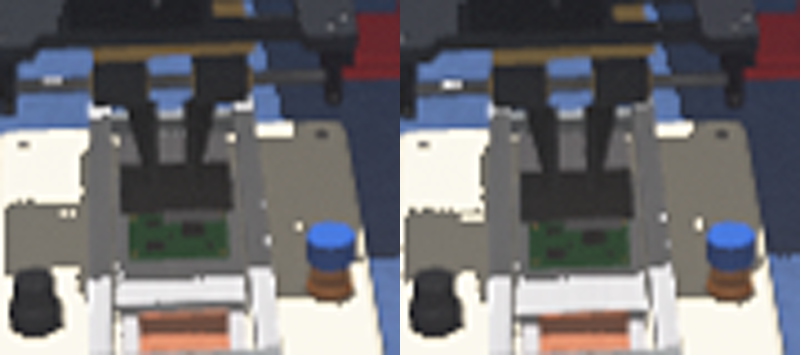

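The carrier slid about 10 mm; I need to press gently while sliding. Continuing.

step_arm([
  [[0,0,0,1.5,-0.5,-0.4,14],[0,0,0,3,-1,-0.5,14],[0,0,0,4.8,-1.6,-0.5,14],[0,0,0,6.6,-2.2,-0.5,14],[0,0,0,8.5,-2.8,-0.5,14],[0,0,0,10.5,-3.4,-0.5,14],[0,0,0,12.4,-4.1,-0.5,14],[0,0,0,14.2,-4.7,-0.5,14]],
])

```text
time_s: 6.93
position: [0.5068, -0.0331, 0.2236]
tcp_rot: [[-0.018, -0.95, 0.312], [0.006, 0.312, 0.95], [-1.0, 0.019, -0.0]]
force: [-11.8, 3.9, 15.3]
opening: 0.159
```

step_arm([
  [[0,0,0,1.9,-0.6,-0.3,14],[0,0,0,3.8,-1.2,-0.4,14],[0,0,0,5.7,-1.9,-0.4,14],[0,0,0,7.6,-2.5,-0.4,14],[0,0,0,9.5,-3.1,-0.4,14],[0,0,0,11.4,-3.7,-0.4,14]],
])

```text
time_s: 7.43
position: [0.5117, -0.0345, 0.2234]
tcp_rot: [[-0.041, -0.949, 0.311], [0.012, 0.311, 0.95], [-0.999, 0.042, -0.001]]
force: [-28.1, 8.0, 36.4]
opening: 0.165
```

```bash
python3 look.py d
python3 - <<'E'
import cv2,numpy as np
a=np.load("scene_d.npz")["frame"][200:280,255:345,::-1];b=np.load("top_d.npz")["frame"][185:275,320:410,::-1]
f=lambda i:cv2.resize(i,(400,int(i.shape[0]*400/i.shape[1])),interpolation=cv2.INTER_CUBIC)[:355]
cv2.imwrite("pics/zd.png",np.hstack([f(a),f(b)]))
E
```

```text
7.4333 [ 0.5117 -0.0345  0.2234] tip [ 0.5043 -0.0324  0.0416] stage [-29.9   1.8] F [-28.1   8.   36.4] Fstage [-29.2  -1.2] M [ 1.37  5.07 -0.06]
[[-0.0406 -0.9495  0.3113]
 [ 0.0119  0.311   0.9503]
 [-0.9991  0.0423 -0.0013]]
```

View pics/zd.png

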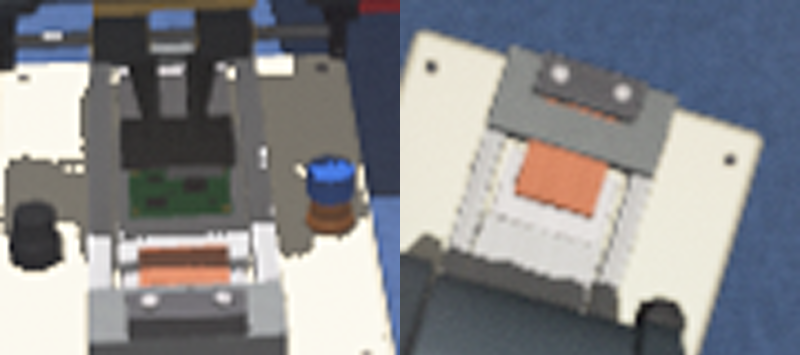

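step_arm([
  [[0,0,0,-4,1.3,0.5,14],[0,0,0,-6,2,1,14],[0,0,0,-6,2,1,14],[0,0,0,-6,2,1,14]],
])

```text
time_s: 7.92
position: [0.5131, -0.0351, 0.2245]
tcp_rot: [[-0.015, -0.95, 0.312], [0.004, 0.312, 0.95], [-1.0, 0.016, -0.0]]
force: [-9.7, 3.8, 13.7]
opening: 0.162
```

step_arm([
  [[0,0,0,1.9,-0.6,-0.2,14],[0,0,0,3.8,-1.2,-0.3,14],[0,0,0,5.7,-1.9,-0.3,14],[0,0,0,7.6,-2.5,-0.3,14]],
])

```text
time_s: 8.25
position: [0.5201, -0.0374, 0.2239]
tcp_rot: [[-0.018, -0.95, 0.312], [0.005, 0.312, 0.95], [-1.0, 0.018, -0.0]]
force: [-11.0, 3.1, 14.2]
opening: 0.165
```

step_arm([
  [[0,0,0,1.9,-0.6,0,14],[0,0,0,3.8,-1.2,-0.1,14],[0,0,0,5.7,-1.9,-0.1,14],[0,0,0,7.6,-2.5,-0.1,14]],
])

```text
time_s: 8.58
position: [0.5277, -0.0399, 0.2238]
tcp_rot: [[-0.018, -0.95, 0.312], [0.005, 0.312, 0.95], [-1.0, 0.018, -0.0]]
force: [-11.4, 2.9, 15.1]
opening: 0.159
```

```bash
python3 look.py e
python3 - <<'E'
import cv2,numpy as np
a=np.load("scene_e.npz")["frame"][200:280,255:345,::-1];b=np.load("top_e.npz")["frame"][185:275,320:410,::-1]
f=lambda i:cv2.resize(i,(400,int(i.shape[0]*400/i.shape[1])),interpolation=cv2.INTER_CUBIC)[:355]
cv2.imwrite("pics/ze.png",np.hstack([f(a),f(b)]))
E
```

```text
8.5833 [ 0.5277 -0.0399  0.2238] tip [ 0.5245 -0.0389  0.0418] stage [-8.7  1.9] F [-11.4   2.9  15.1] Fstage [-11.8  -0.8] M [0.65 2.05 0.07]
[[-1.770e-02 -9.499e-01  3.119e-01]
 [ 5.300e-03  3.119e-01  9.501e-01]
 [-9.998e-01  1.850e-02 -4.000e-04]]
```

View pics/ze.png

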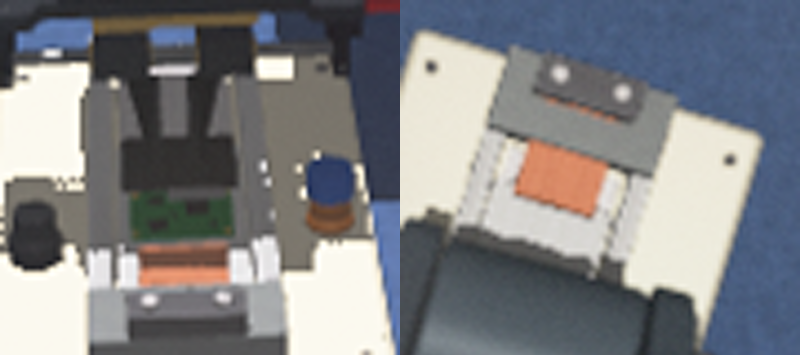

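The nose has passed under the lip. I'll continue in the same way.

step_arm([
  [[0,0,0,1.9,-0.6,0,14],[0,0,0,3.8,-1.2,0,14],[0,0,0,5.7,-1.9,0,14],[0,0,0,7.6,-2.5,0,14],[0,0,0,9.5,-3.1,0,14],[0,0,0,11.4,-3.7,0,14]],
])

```text
time_s: 9.23
position: [0.5392, -0.0436, 0.2238]
tcp_rot: [[-0.017, -0.95, 0.312], [0.005, 0.312, 0.95], [-1.0, 0.018, -0.0]]
force: [-11.3, 3.7, 14.3]
opening: 0.159
```

step_arm([
  [[0,0,0,1.9,-0.6,0,14],[0,0,0,3.8,-1.2,0,14],[0,0,0,5.7,-1.9,0,14],[0,0,0,7.6,-2.5,0,14]],
])

```text
time_s: 9.57
position: [0.5469, -0.0461, 0.2238]
tcp_rot: [[-0.017, -0.95, 0.312], [0.005, 0.312, 0.95], [-1.0, 0.018, -0.0]]
force: [-11.5, 3.7, 13.6]
opening: 0.157
```

```bash
python3 look.py f
python3 - <<'E'
import cv2,numpy as np
a=np.load("scene_f.npz")["frame"][200:280,255:345,::-1];b=np.load("top_f.npz")["frame"][185:275,320:410,::-1]
f=lambda i:cv2.resize(i,(400,int(i.shape[0]*400/i.shape[1])),interpolation=cv2.INTER_CUBIC)[:355]
cv2.imwrite("pics/zf.png",np.hstack([f(a),f(b)]))
E
```

```text
9.5667 [ 0.5469 -0.0461  0.2238] tip [ 0.5438 -0.0451  0.0418] stage [11.5  2. ] F [-11.5   3.7  13.6] Fstage [-12.  -0.] M [ 0.6   1.99 -0.05]
[[-1.730e-02 -9.499e-01  3.120e-01]
 [ 5.300e-03  3.120e-01  9.501e-01]
 [-9.998e-01  1.810e-02 -4.000e-04]]
```

View pics/zf.png

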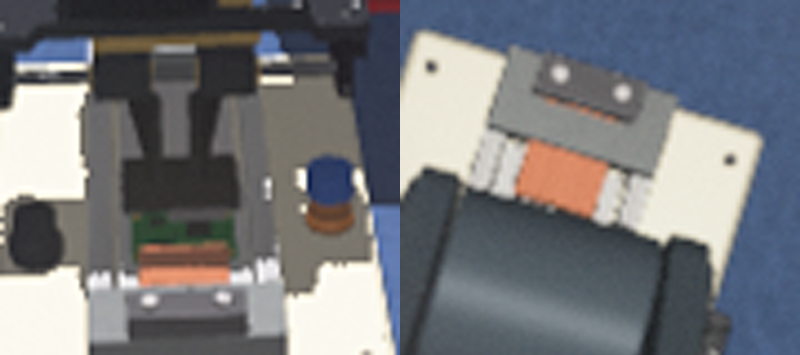

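step_arm([
  [[0,0,0,1.4,-0.5,0,14],[0,0,0,2.8,-0.9,0,14],[0,0,0,4.2,-1.4,0,14],[0,0,0,5.7,-1.9,0,14]],
])

```text
time_s: 10.05
position: [0.5515, -0.0476, 0.2236]
tcp_rot: [[-0.021, -0.95, 0.312], [0.007, 0.312, 0.95], [-1.0, 0.022, -0.0]]
force: [-15.3, 5.7, 17.0]
opening: 0.161
```

step_arm([
  [[0,0,0,1.9,-0.6,0.1,14],[0,0,0,3.8,-1.2,0.3,14],[0,0,0,5.7,-1.9,0.6,14],[0,0,0,5.7,-1.9,0.6,14]],
])

```text
time_s: 10.38
position: [0.5538, -0.0483, 0.2236]
tcp_rot: [[-0.033, -0.95, 0.312], [0.01, 0.311, 0.95], [-0.999, 0.035, -0.001]]
force: [-20.5, 6.0, 20.9]
opening: 0.163
```

```bash
python3 look.py g
python3 - <<'E'
import cv2,numpy as np
a=np.load("scene_g.npz")["frame"][200:280,255:345,::-1];b=np.load("wrist_g.npz")["frame"][:,:,::-1]
f=lambda i:cv2.resize(i,(400,int(i.shape[0]*400/i.shape[1])),interpolation=cv2.INTER_CUBIC)[:300]
cv2.imwrite("pics/zg.png",np.hstack([f(a),f(b)]))
E
```

```text
10.3833 [ 0.5538 -0.0483  0.2236] tip [ 0.5477 -0.0464  0.0417] stage [15.7  2. ] F [-20.5   6.   20.9] Fstage [-21.3  -0.7] M [ 1.18  3.65 -0.05]
[[-3.350e-02 -9.496e-01  3.116e-01]
 [ 1.010e-02  3.114e-01  9.502e-01]
 [-9.994e-01  3.500e-02 -9.000e-04]]
```

View pics/zg.png

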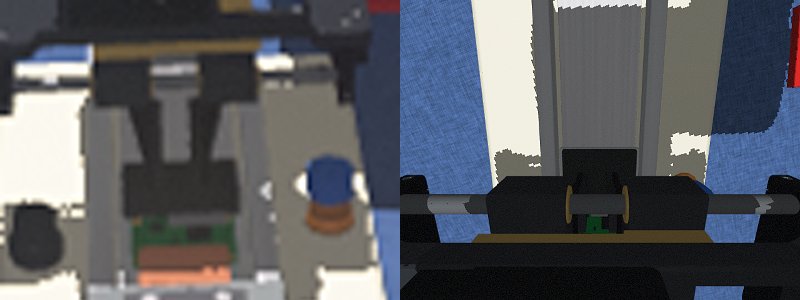

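step_arm([
  [[0,0,0,1.9,-0.6,0.5,14],[0,0,0,3.8,-1.2,1,14],[0,0,0,5.7,-1.9,1.4,14],[0,0,0,5.7,-1.9,1.4,14]],
])

```text
time_s: 10.87
position: [0.5561, -0.0489, 0.2236]
tcp_rot: [[-0.046, -0.949, 0.311], [0.014, 0.311, 0.95], [-0.999, 0.048, -0.001]]
force: [-25.6, 8.1, 20.4]
opening: 0.162
```

```bash
python3 look.py h
```

```text
10.8667 [ 0.5561 -0.0489  0.2236] tip [ 0.5478 -0.0465  0.0418] stage [15.8  2. ] F [-25.6   8.1  20.4] Fstage [-26.9  -0.3] M [ 1.44  4.79 -0.08]
[[-0.0456 -0.9492  0.3113]
 [ 0.0137  0.311   0.9503]
 [-0.9989  0.0476 -0.0012]]
```

Pushing at 27 N with no further motion confirms it's against the stop. I'll ease the forward push while holding it down.

step_arm([
  [[0,0,0,-3,1,-0.4,14],[0,0,0,-6,2,-0.8,14],[0,0,0,-9,3,-1.2,14],[0,0,0,-11.4,3.7,-1.5,14],[0,0,0,-11.4,3.7,-1.5,14]],
])

```text
time_s: 11.43
position: [0.5514, -0.0476, 0.2237]
tcp_rot: [[-0.02, -0.95, 0.312], [0.006, 0.312, 0.95], [-1.0, 0.021, -0.0]]
force: [-12.0, 5.3, 12.4]
opening: 0.16
```

step_arm([
  [[0,0,0,-2,0.7,-0.3,14],[0,0,0,-4,1.3,-0.6,14],[0,0,0,-5.7,1.9,-0.8,14],[0,0,0,-5.7,1.9,-0.8,14]],
])

```text
time_s: 11.77
position: [0.5492, -0.0469, 0.2241]
tcp_rot: [[-0.009, -0.95, 0.312], [0.003, 0.312, 0.95], [-1.0, 0.009, -0.0]]
force: [-6.5, 2.6, 11.4]
opening: 0.16
```

step_arm([
  [[0,0,0,-1,0.3,1.5,14],[0,0,0,-2,0.7,3,14],[0,0,0,-3,1,5,14],[0,0,0,-4,1.3,7,14],[0,0,0,-4,1.3,8,14],[0,0,0,-4,1.3,8,14]],
])

```text
time_s: 12.27
position: [0.5477, -0.0468, 0.2315]
tcp_rot: [[-0.001, -0.95, 0.313], [0.0, 0.313, 0.95], [-1.0, 0.001, -0.0]]
force: [-1.8, 0.2, 0.7]
opening: 0.163
```

```bash
python3 look.py i
python3 - <<'E'
import cv2,numpy as np
a=np.load("scene_h.npz")["frame"][200:280,255:345,::-1];b=np.load("scene_i.npz")["frame"][200:280,255:345,::-1]
f=lambda i:cv2.resize(i,(400,int(i.shape[0]*400/i.shape[1])),interpolation=cv2.INTER_CUBIC)
cv2.imwrite("pics/zi.png",np.hstack([f(a),f(b)]))
E
```

```text
12.2667 [ 0.5477 -0.0468  0.2315] tip [ 0.5475 -0.0467  0.0495] stage [15.6  1.6] F [-1.8  0.2  0.7] Fstage [-1.8 -0.3] M [ 0.08  0.19 -0.03]
[[-1.100e-03 -9.499e-01  3.127e-01]
 [ 3.000e-04  3.127e-01  9.499e-01]
 [-1.000e+00  1.200e-03 -0.000e+00]]
```

View pics/zi.png

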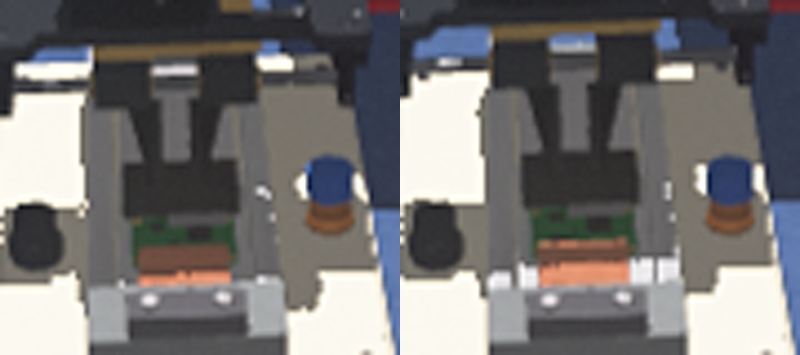

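The leaf is bent up on the nose. I'll back off a few mm, then lift clear.

step_arm([
  [[0,0,0,-1.5,0.5,1.5,14],[0,0,0,-4,1.3,4,14],[0,0,0,-6,2,10,14],[0,0,0,-6,2,25,14],[0,0,0,-6,2,45,14],[0,0,0,-15,5,70,14],[0,0,0,-40,25,95,14],[0,0,0,-60,55,120,14],[0,0,0,-80,90,140,14],[0,0,0,-90,125,150,14],[0,0,0,-100,160,160,14],[0,0,0,-100,190,160,14]],
])

```text
time_s: 13.42
position: [0.4456, 0.1451, 0.3944]
tcp_rot: [[0.003, -0.95, 0.312], [0.001, 0.312, 0.95], [-1.0, -0.003, 0.002]]
force: [-0.2, -1.0, -0.5]
opening: 0.16
```

step_arm([
  [[0,0,0,-15,32,0,14],[0,0,0,-30,64,0,14],[0,0,0,-45,96,0,14],[0,0,0,-60,128,0,14],[0,0,0,-70,145,0,14],[0,0,0,-70,145,0,14]],
])

```text
time_s: 13.92
position: [0.3756, 0.2907, 0.3923]
tcp_rot: [[-0.0, -0.951, 0.308], [0.001, 0.308, 0.951], [-1.0, 0.0, 0.001]]
force: [0.3, -0.4, -0.3]
opening: 0.161
```

```bash
python3 look.py j
python3 - <<'E'
import cv2,numpy as np
a=np.load("scene_j.npz")["frame"][200:290,250:350,::-1];b=np.load("top_j.npz")["frame"][185:350,270:420,::-1]
f=lambda i,w:cv2.resize(i,(w,int(i.shape[0]*w/i.shape[1])),interpolation=cv2.INTER_CUBIC)
A=f(a,380);B=f(b,420);A=np.vstack([A,np.zeros((B.shape[0]-A.shape[0],380,3),np.uint8)])
cv2.imwrite("pics/zj.png",np.hstack([A,B]))
E
```

```text
13.9167 [0.3756 0.2907 0.3923] tip [0.3756 0.2909 0.2103] stage [-253.2  268.7] F [ 0.3 -0.4 -0.3] Fstage [ 0.4 -0.3] M [-0.05 -0.07  0.05]
[[-0.000e+00 -9.513e-01  3.081e-01]
 [ 1.400e-03  3.081e-01  9.513e-01]
 [-1.000e+00  5.000e-04  1.300e-03]]
```

View pics/zj.png

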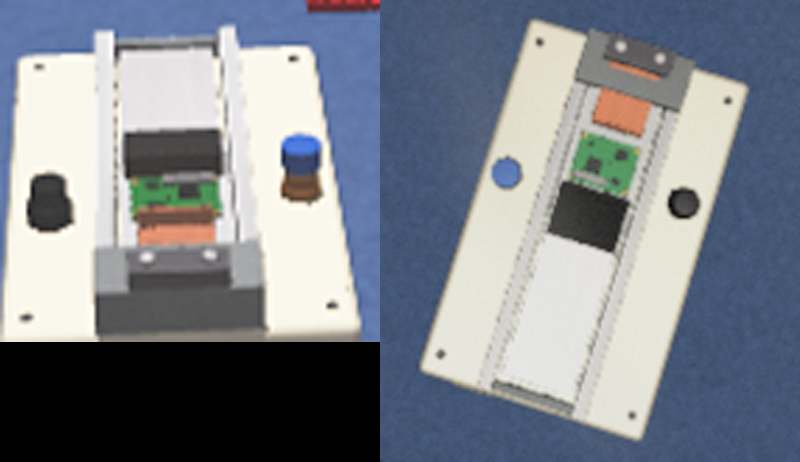

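Both views show the nose under the raised leaf. As a check, I'll measure the pad's rear edge, which should be at stage x of about -15.

Run:
```python
import numpy as np,cv2
from h import ray
a=np.radians(-18.2);R=np.array([[np.cos(a),-np.sin(a)],[np.sin(a),np.cos(a)]]);C=np.array([.5322,-.0434])
for k in ["top0.npz","top_j.npz"]:
    c=np.load(k); g=c["frame"].astype(float).mean(2)
    def prof(y,x0,x1,z):
        T=np.linalg.inv(c["cam_to_world"]);o=[]
        xs=np.arange(x0,x1,.5)
        for x in xs:
            w=C+R@(np.array([x,y])/1000); p=T@np.array([*w,z,1]); o.append((c["fx"]*p[0]/p[2]+c["cx"],c["fy"]*p[1]/p[2]+c["cy"]))
        o=np.array(o,np.float32); return xs,cv2.remap(g.astype(np.float32),o[:,0][None],o[:,1][None],1)[0]
    for y in (-15,-5,5,15):
        xs,v=prof(y,-100,10,.05); d=np.diff(cv2.GaussianBlur(v[None],(9,1),0)[0]); i=d.argmin(); print(k,y,"pad rear",xs[i])
        xs,v=prof(y,95,130,.052); d=np.diff(cv2.GaussianBlur(v[None],(9,1),0)[0]); i=d.argmin(); print("   stop face",xs[i])
```

```text
top0.npz -15 pad rear -83.5
   stop face 112.5
top0.npz -5 pad rear -83.0
   stop face 113.0
top0.npz 5 pad rear -82.5
   stop face 112.5
top0.npz 15 pad rear -83.0
   stop face 112.5
top_j.npz -15 pad rear -15.5
   stop face 113.5
top_j.npz -5 pad rear -14.5
   stop face 113.0
top_j.npz 5 pad rear -15.0
   stop face 112.5
top_j.npz 15 pad rear -15.5
   stop face 113.0
```

```bash
python3 -c "
from rig import bot
print(bot.hand_in())"
```

```text
the job is handed in; nothing more can be done
None
```

The green-board carrier is loaded: its nose is under the copper leaf, against the end stop, and the leaf holds it there. I handed the job in at about 14 s.

I pressed the carrier fully down by its black pad and slid it about 68 mm along the slideway. I then eased off the forward push while still holding it down, lifted away and moved the arm clear.

**Sticking:** the carrier stuck twice on the way because I pressed too hard. The first time the downward force reached 66 N at the wrist (36 N at the second); the limit is 120 N. Both times I eased off and carried on at about 15 N with the bed still down.

**Last checks:**
- **Against the stop:** a 27 N push moved it no further. Its rear edge measures at stage x of about -15.1 mm, which puts the nose at about 114.9 mm. The stop face is specified at 115 mm, but the picture measured it at about 113 mm, so image accuracy is around 2 mm.
- **Held by the leaf:** the pictures show the leaf raised on the nose after I let go.
- **Surroundings:** the jar and loupe are still in place. I didn't measure the other loose items, but the arm stayed well above the table and showed no contact on the way out.

**Disagreement:** the top and wrist cameras differed by about 6 mm on the slideway's centre line. I moved the fingers 2 mm to allow for it, and they sat centred on the pad.

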